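# Close up an instrument housing

### The job

Clear the solder spool off the cover plate and stand it in its round steel dish, then put every electronic module that is lying on the bench into the open grey housing, each sitting base-down on the housing's floor as it sits now. When all are in, lay the cover plate, handle up, into the mouth of the housing and press it down past the sprung catches until it sits fully home and level on its ledge all round. Leave the other things on the bench where they are.

Things in the scene. Friction and masses are not known exactly. Their poses are not given: they have to be found in the camera images.
- housing: Open grey housing fixed to the bench, 249 x 189 mm outside, long side along its x. Origin: centre of its underside; z up. Floor 5 mm thick. Up to z = 45 mm the inside is 214 (x) x 158 (y) mm; there a ledge runs all round. Above it the mouth is 229 x 169 mm, walls upright to z = 60 mm, then lead-in lips sloping outward up to z = 69 mm.
- housing_seat (a point): Centre of the mouth at ledge height, 45 mm above the housing's origin: where the cover's origin must come. Axes as the housing's. Four sprung round-nosed catches stick 4 mm out of the long walls at x = +-70 mm, 7.5 mm above it. The cover first stops on them, some 13 mm too high, or askew with one side past them; a push of up to 20 N snaps it past them onto the ledge, and they hold it.
- cover: Flat rectangular grey metal cover plate, 226 (its x) x 166 (its y) x 4 mm, 0.24 to 0.38 kg, lying on the bench. Origin: centre of its underside, z up. In its middle stands a black pull bar, 14 mm thick along x, 60 mm long along y, rising from the plate's top to 34 mm above the origin. It fits the mouth of the housing with 1.5 mm to spare on each side, either way round.
- spool: Green solder spool standing upright, 56 mm diameter, 42 mm high, about 0.2 kg; at the start it stands on the cover plate, to the +x side of the pull bar. Origin: centre of its underside.
- dish: Round shallow dark steel dish fixed on the bench, 86 mm outside, 78 mm inside diameter, floor 4 mm thick, rim 12 mm high. Origin: centre of its underside.
- transformer: Module: dark steel transformer block 62 (x) x 36 (y) x 30 mm high with a copper coil bulging to 42 mm wide (y) over the middle 34 mm of its length, from 5 to 25 mm up. Origin: centre of its underside. 0.3 kg. May be absent.
- relay: Module: white box-shaped relay on a black foot, 66 (x) x 36 (y) x 30 mm high. Origin: centre of its underside. 0.12 kg. May be absent.
- battery: Module: black battery holder with two grey cells side by side along x, 66 (x) x 34 (y) x 25 mm high; side walls of the holder 12 mm high. Origin: centre of its underside. 0.14 kg. May be absent.
- heatsink: Module: aluminium heat sink, 60 (x) x 36 (y) x 30 mm high, base 7 mm, upright fins along x. Origin: centre of its underside. 0.15 kg. May be absent.
- choke: Module: black round potted choke, 42 mm diameter, 32 mm high, standing on its flat end. Origin: centre of its underside. 0.2 kg. May be absent.
- wick: Bystander: small flat blue reel, 44 mm diameter, 9 mm high, among the modules. Origin: centre of its underside.
- perfboard: Bystander: tan circuit board, 60 x 90 x 3 mm, flat on the bench. Origin: centre of its underside.
- marker: Bystander: white marker pen with black cap, 125 mm long (x), 15 mm thick. Origin: centre of its underside.
- helper: Bystander: helping-hand stand with magnifier, black foot 100 x 60 mm, 210 mm tall. Origin: centre of its underside.
- driver: Bystander: screwdriver lying at the left side, about 200 mm long. Origin: middle of its underside.
- tincan: Bystander: round tip-cleaner tin, 64 mm diameter, 38 mm high. Origin: centre of its underside.

How it is judged:
By the outcome, as a careful person would: the job done as asked, in the order asked, and still so for the second after the job is handed in, with the robot touching nothing.
Of transformer, relay, battery, heatsink, choke only 3 to 5 are there at a start; the rules pass over those that are not, and their reading is None.
At some moment in a run one of transformer, relay, battery, heatsink, choke, spool may be knocked a few centimetres aside while the robot is not near it.
It also fails if it takes over 210 s, if anything falls off the work surface, if the arm or the gripper's body presses on something with over 40 N, if the wrist force passes 120 N, or if a joint passes its speed limit or range.

### The arm

A 6-joint arm with a two-finger parallel gripper is mounted at the origin on the work surface. World frame = base frame: x ahead of the robot, y to its left, z up, the work surface at z = 0. Lengths are in m, angles in rad, forces in N, time in s.
With the tool pointing down it reaches from about 0.2 to 0.875 m from the base axis. Payload 3.4 kg.
Tool frame: the origin (TCP) lies between the finger pads; the fingertips stand 25 mm ahead of it and the grasp point (between the pads) lies 6 mm ahead of it (r.nose_length is the z of the fingertips in the tool frame, in m); z points along the fingers, y is the line along which they close (so a half turn about z gives the same grasp; the last joint's range is limited). The gripper opens to 94 mm and grips with 3 to 60 N. Pads are 16 mm wide; open, the fingers measure 119 mm over their backs; the gripper's body (75 mm by 177 mm) begins 78 mm behind the grasp point.
Start: joints at [1.042, 0.276, 1.505, -0, 1.361, -0.121], TCP at [0.228, 0.528, 0.23] pointing down, gripper open.
Joint ranges: [-2.89, 2.89], [-0.75, 2.08], [0.22, 2.7], [-1.18, 4.32], [0.11, 2.71], [-2.7, 2.7]. Speed limits (rad/s): [2.57, 2.57, 3.14, 3.14, 3.14, 3.14].

### API

Orientations are given as a unit quaternion [w, x, y, z].
In Python, from plant import r, gripper_to, inverse_kinematics, vision, models, telemetry gives the robot as it stands. Calls block until the motion is done:
- r.move_to(position, orientation): joint-space move of the TCP to a pose.
- r.move_l(position, rot=None, vel=0.15, guard=None): straight line of the TCP; rot=None keeps the orientation; vel is the mean speed in m/s. With guard (N) it stops when the force on the tool has changed by that much, and returns True; else False.
- r.movej(angles): joint-space move.
- gripper_to(opening, f_grip=None): finger opening in m; f_grip is the grip in N (None keeps the last); returns when the fingers have stopped.
- r.hold(seconds).
- inverse_kinematics(position, orientation): joint angles nearest the present ones, or None.
- vision.snapshot(name): name is "scene" or "top"; returns the picture (480x640x3 uint8, red, green, blue); there is no depth.
- vision.get_calibration(name): a dict with "fx", "fy", "cx", "cy" (pixels), "position" and "orientation" of the camera in the world. Camera axes: x right, y down, z forward; pixel columns grow to the right and rows downward; lengths in m; the calibration is good to about 2 mm. A picture is of the moment at which its call begins. get_calibration takes no time and is no camera call.
A pose or a line that the arm cannot do raises r.PlanningError and nothing moves.
- r.sign_off(): hands the job in; it is judged then, once.
Trained networks look in the newest picture that a camera, given by its name, has taken for a name from the list of things; names that differ only in an ending like _2 or _b are one class to them, and where a whole thing is asked for, a point or a joint stands for the part that bears it (a point fixed in the world has none). Each returns a list of dicts, best first, with "score" (0 to 1); they miss things now and then, are a little off and sometimes report something else, mostly with a low value. They report only what shows in the picture. A call takes as long as a camera call.
- models.boxes_of(thing, camera): "at" ([x, y, z] in m, in world coordinates, good to about 4 mm: the middle of the surface that is visible of it).
- models.regions_of(thing, camera): "pixels" (480x640 bool, what is visible of it).
- models.mark_of(thing, camera): "at" ([x, y, z] in m, in world coordinates, good to about 4 mm: a listed point, or the origin of a listed thing).
Readings, each from a call of its own:
- telemetry.current_t(): time.
- telemetry.current_joints(): joint angles.
- telemetry.current_dq(): joint speeds.
- telemetry.current_joint_efforts(): joint torques, N m.
- telemetry.current_ee_pos(): TCP position.
- telemetry.current_tool_rot(): TCP orientation.
- telemetry.current_wrist_force(): force on the tool from outside, world axes, zero at the start.
- telemetry.current_torque(): the same for the moment, N m.
- telemetry.current_opening(): finger opening in m.
- telemetry.current_finger_force(): force on a finger pad.
Only numpy, scipy, OpenCV 4.12 (cv2) and the standard library are available. Lean on these libraries where they do the work, as an engineer would, in place of code of your own. Each camera call takes 0.05 s, during which the arm holds its last target. There are 200 camera calls.

## Working session

There is one attempt and no reset: what is moved stays moved. The work goes in short steps, each a Python script; the robot and the scene stay as the last script left them, time stands still between calls to the robot, and variables do not carry over. Pictures are saved under pics/ and viewed, at most 14 in all, crops included, and the job is handed in when it is done.

```bash
ls; mkdir -p pics; python3 - <<'E'
from plant import r, vision, models, telemetry
import cv2,numpy as np
for c in("top","scene"):
    im=vision.snapshot(c); cv2.imwrite(f"pics/{c}0.png",im[:,:,::-1])
    k=vision.get_calibration(c); print(c,{a:np.round(b,3) for a,b in k.items()})
for n in "housing housing_seat cover spool dish transformer relay battery heatsink choke wick perfboard marker helper driver tincan".split():
    for c in ("top","scene"):
        print(n,c,[(np.round(d['at'],3).tolist(),round(d['score'],2)) for d in models.mark_of(n,c)[:3]])
print(telemetry.current_t())
E
```

```text
pics
top {'fx': np.float64(520.009), 'fy': np.float64(520.009), 'cx': np.float64(328.075), 'cy': np.float64(242.338), 'position': array([ 0.301, -0.006,  1.437]), 'orientation': array([ 0.079, -0.693,  0.712, -0.084])}
scene {'fx': np.float64(448.472), 'fy': np.float64(448.472), 'cx': np.float64(316.336), 'cy': np.float64(239.523), 'position': array([1.136, 0.804, 0.679]), 'orientation': array([-0.133,  0.244,  0.84 , -0.465])}
housing top [([0.535, -0.356, -0.002], 0.95), ([0.531, -0.358, 0.039], 0.63)]
housing scene [([0.536, -0.356, -0.001], 0.66)]
housing_seat top [([0.534, -0.359, 0.038], 0.65)]
housing_seat scene [([0.532, -0.356, 0.044], 0.81), ([0.476, 0.28, -0.003], 0.28)]
cover top [([0.55, -0.008, -0.0], 0.95)]
cover scene [([0.542, -0.012, 0.002], 0.81)]
spool top [([0.603, -0.002, 0.003], 0.77), ([0.474, 0.279, -0.001], 0.36)]
spool scene [([0.543, 0.176, -0.002], 0.72), ([0.605, -0.003, 0.004], 0.63)]
dish top [([0.523, 0.366, -0.002], 0.74)]
dish scene [([0.524, 0.364, 0.003], 0.92)]
transformer top [([0.418, 0.182, 0.0], 0.78), ([0.536, 0.177, 0.001], 0.48)]
transform
[... 304 characters left out ...]
 [([0.439, 0.376, -0.003], 0.93)]
wick top [([0.473, 0.278, -0.0], 0.72), ([0.604, -0.001, 0.006], 0.57), ([0.463, 0.521, -0.001], 0.3)]
wick scene [([0.475, 0.282, -0.003], 0.66)]
perfboard top [([0.56, -0.524, -0.002], 0.75)]
perfboard scene []
marker top [([0.739, -0.312, 0.002], 0.55)]
marker scene [([0.735, -0.31, 0.0], 0.8)]
helper top [([0.808, 0.028, 0.001], 0.61), ([0.531, -0.357, 0.039], 0.22)]
helper scene [([0.802, 0.031, 0.0], 0.81)]
driver top [([0.467, 0.517, -0.003], 0.68)]
driver scene [([0.746, -0.173, -0.002], 0.57)]
tincan top [([0.744, -0.172, -0.001], 0.56)]
tincan scene [([0.744, -0.174, -0.003], 0.58), ([0.438, 0.375, -0.004], 0.52), ([0.664, 0.198, 0.001], 0.31)]
1.7
```

View pics/top0.png

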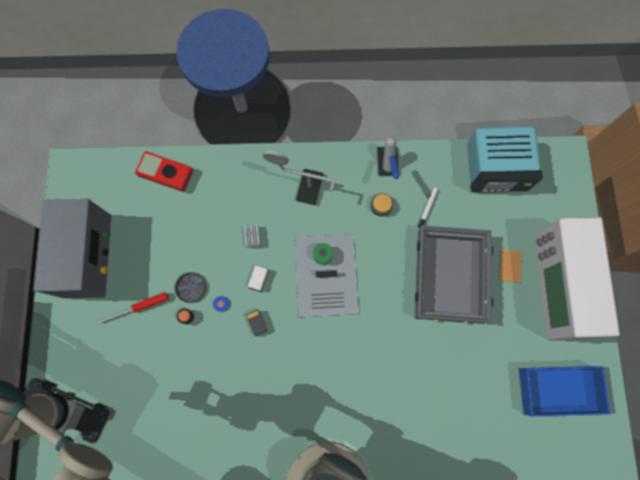

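View pics/scene0.png

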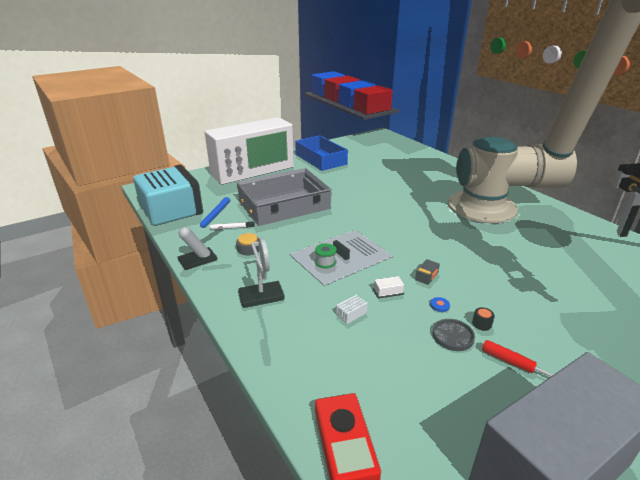

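The top view shows four modules: heatsink (252,236), relay (258,278), transformer (256,322) and choke (185,316), with no battery. The spool is on the cover at (323,253), the dish is at (190,287), and the housing at (455,273) is empty.

```bash
cat > h.py <<'E'
from plant import r, gripper_to, inverse_kinematics, vision, models, telemetry
import cv2, numpy as np
from scipy.optimize import minimize
from scipy.spatial.transform import Rotation as R
DIM=dict(housing=(.249,.189,.069),cover=(.226,.166,.004),transformer=(.062,.036,.030),relay=(.066,.036,.030),
 battery=(.066,.034,.025),heatsink=(.060,.036,.030),choke=(.042,0,.032),spool=(.056,0,.042),dish=(.086,0,.012))
def pts(n):
    a,b,h=DIM[n]
    if b: p=[(x,y) for x in(-a/2,a/2) for y in(-b/2,b/2)]
    else: p=[(a/2*np.cos(t),a/2*np.sin(t)) for t in np.linspace(0,2*np.pi,40)]
    P=[(x,y,z) for x,y in p for z in(0,h)]
    if n=="transformer": P+=[(x,y,z) for x in(-.017,.017) for y in(-.021,.021) for z in(.005,.025)]
    return np.array(P)
def proj(c,P):
    k=vision.get_calibration(c); q=k["orientation"]
    p=R.from_quat([*q[1:],q[0]]).inv().apply(P-np.array(k["position"]))
    return np.c_[k["fx"]*p[:,0]/p[:,2]+k["cx"],k["fy"]*p[:,1]/p[:,2]+k["cy"]]
def find(n,z=0.,snap=True,cams=("top","scene"),near=None,tol=.12):
    """pose x,y,yaw by fitting the known silhouette to the network's masks"""
    S=4; M={}; x0=None
    for c in cams:
        if snap: vision.snapshot(c)
        at=[d for d in models.mark_of(n,c) if near is None or np.hypot(*(np.array(d["at"][:2])-near))<tol]
        if not at: continue
        if x0 is None: x0=at[0]["at"][:2]
        for d in models.regions_of(n,c):
            m=d["pixels"].astype(np.uint8)
            u=proj(c,np.array([[*x0,z+DIM[n][2]/2]]))[0]
            ys,xs=np.nonzero(m)
            if len(xs)>20 and np.hypot(xs.mean()-u[0],ys.mean()-u[1])<12:
                M[c]=(cv2.resize(m,None,fx=S,fy=S,interpolation=cv2.INTER_NEAREST)); break
    if not M: return x0,None,9,[]
    P=pts(n)
    def cost(v,cs=None):
        Q=R.from_euler("z",v[2]*10).apply(P)+[v[0],v[1],z]; e=0
        for c,m in M.items():
            uv=((proj(c,Q)+.5)*S*16).astype(np.int32)
            f=cv2.fillConvexPoly(np.zeros_like(m),cv2.convexHull(uv),1,shift=4)
            e+=np.sum(f!=m)/np.sum(m)
        return e/len(M)
    best=None
    for a in ([0] if not DIM[n][1] else np.radians(np.arange(-75,91,30))):
        s=minimize(cost,[*x0,a/10],method="Nelder-Mead",options=dict(initial_simplex=[[x0[0],x0[1],a/10],[x0[0]+.008,x0[1],a/10],[x0[0],x0[1]+.008,a/10],[x0[0],x0[1],a/10+.02]],xatol=1e-4,fatol=1e-4))
        if best is None or s.fun<best.fun: best=s
    yaw=(best.x[2]*10+np.pi/2)%np.pi-np.pi/2
    return best.x[:2],yaw,round(best.fun,3),list(M)
def quat(psi): return [0,np.cos(psi/2),np.sin(psi/2),0]
def orient(p,psi):
    """tool down, closing along psi+90deg; half turn with least wrist turn"""
    j0=np.array(telemetry.current_joints()); o=[]
    for k in (-1,0,1):
        q=quat(psi+k*np.pi); j=inverse_kinematics(p,q)
        if j is not None: o.append((abs(j[5]) ,q))
    return min(o,key=lambda t:t[0])[1]
def go(x,y,gz,psi,hi=.22):
    """above the spot at height hi (grasp point), then down to gz"""
    p=[x,y,hi+.006]; q=orient(p,psi); c=telemetry.current_ee_pos()
    if c[2]<hi-.03: r.move_l([c[0],c[1],hi+.006],vel=.25)
    r.move_to(p,q)
    return down(x,y,gz)
def down(x,y,gz,vel=.2,guard=None):
    c=telemetry.current_ee_pos()
    if c[2]>gz+.036: r.move_l([x,y,gz+.026],vel=.3)
    return r.move_l([x,y,gz+.006],vel=.06,guard=guard or 15)
def up(z=.22):
    c=telemetry.current_ee_pos(); r.move_l([c[0],c[1],z+.006],vel=.3)
def state(): 
    print("t",round(telemetry.current_t(),1),"tcp",np.round(telemetry.current_ee_pos(),4),"F",np.round(telemetry.current_wrist_force(),1),"op",round(telemetry.current_opening(),4),"ff",np.round(telemetry.current_finger_force(),1))
E
python3 - <<'E'
from h import *
for n in ("housing","cover","dish","transformer","relay","heatsink","choke"):
    for cs in (("top",),("scene",),("top","scene")):
        p,a,e,m=find(n,cams=cs,snap=False)
        print(n,m,None if p is None else np.round(p,4),None if a is None else round(np.degrees(a),1),e)
print(find("spool",z=.004,snap=False,near=[.604,-.002]),find("battery",snap=False)); state()
E
```

```text
housing ['top'] [ 0.531  -0.3576] -5.7 0.015
housing ['scene'] [ 0.5341 -0.3526] -6.5 0.033
housing ['top', 'scene'] [ 0.5318 -0.3576] -5.7 0.034
cover ['top'] [ 0.5454 -0.0122] 1.7 0.113
cover ['scene'] [ 0.5492 -0.009 ] 1.3 0.243
cover ['top', 'scene'] [ 0.5472 -0.0108] 1.7 0.192
dish ['top'] [0.5203 0.3646] 14.7 0.037
dish ['scene'] [0.524  0.3676] 1.6 0.04
dish ['top', 'scene'] [0.5221 0.3661] 3.6 0.073
transformer ['top'] [0.4163 0.18  ] 24.3 0.112
transformer ['scene'] [0.4187 0.182 ] 23.4 0.08
transformer ['top', 'scene'] [0.4171 0.1806] 23.2 0.107
relay [] [0.5386 0.1771] None 9
relay [] None None 9
relay [] [0.5386 0.1771] None 9
heatsink ['top'] [0.6569 0.1932] 5.6 0.108
heatsink ['scene'] [0.6614 0.1951] 5.8 0.072
heatsink ['top', 'scene'] [0.6599 0.1938] 5.4 0.123
choke ['top'] [0.4389 0.3731] 2.9 0.178
choke ['scene'] [0.4429 0.3755] 4.0 0.056
choke ['top', 'scene'] [0.4414 0.3749] 4.3 0.142
(array([ 0.60082995, -0.00389471]), np.float64(0.23457768353177055), np.float64(0.122), ['top', 'scene']) (None, None, 9, [])
t 4.7 tcp [0.2281 0.5279 0.2305] F [-0.4 -0.3  0.1] op 0.0941 ff 0.0
```

```bash
python3 - <<'E'
from h import *
gripper_to(.080)
print(go(.602,-.004,.036,np.radians(1.7))); state()
gripper_to(.03,f_grip=25); state()
up(); r.hold(.2); state()
go(.522,.366,.0375,0); state()
gripper_to(.080); state(); up()
im=vision.snapshot("scene"); cv2.imwrite("pics/s1.png",im[180:400,260:560][:,:,::-1].repeat(2,0).repeat(2,1))
print(find("spool",z=.004,near=[.522,.366])); state()
E
```

```text
False
t 8.7 tcp [ 0.6019 -0.004   0.0419] F [ 0.1  0.  -0.9] op 0.0797 ff 0.0
t 9.2 tcp [ 0.6021 -0.0038  0.0422] F [0.2 1.2 0.4] op 0.0552 ff 25.0
t 10.1 tcp [ 0.6009 -0.0037  0.2234] F [-0.8 -0.2 -1.9] op 0.0547 ff 25.0
t 13.4 tcp [0.5218 0.3659 0.0433] F [ 0.5 -0.5 -3. ] op 0.055 ff 25.0
t 14.0 tcp [0.522  0.366  0.0436] F [-0.5  0.7  0.1] op 0.0796 ff 0.0
(array([0.52048746, 0.36452298]), np.float64(0.1570729492921541), np.float64(0.233), ['top', 'scene'])
t 15.1 tcp [0.5217 0.3658 0.2246] F [ 0.1 -0.7  0.3] op 0.0801 ff 0.0
```

View pics/s1.png

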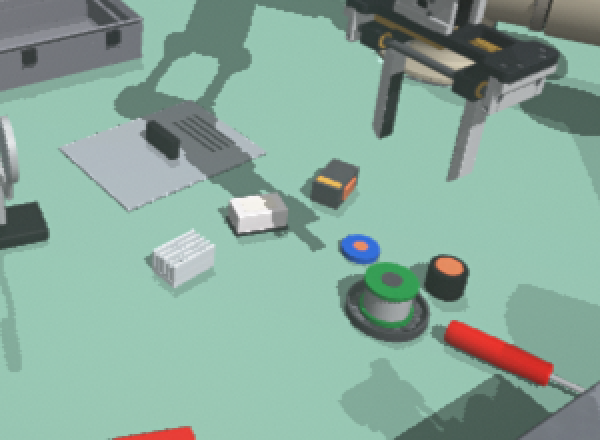

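The spool stands in the dish, at about (390,295) in the crop. Next are the modules, each re-measured before its grasp.

```bash
cat >> h.py <<'E'
H=np.array([.532,-.357]); HY=np.radians(-5.8)
def slot(x,y): return H+np.array([x*np.cos(HY)-y*np.sin(HY),x*np.sin(HY)+y*np.cos(HY)])
def pick_place(n,s,near,yaw=None,turn=0.,width=.036,grip=25):
    """turn = 90deg to close along the module's x"""
    p,a,e,m=find(n,near=near); print(n,np.round(p,4),a,e,m)
    if yaw is None: yaw=a
    if yaw is None or e>.3: return print("poor fit")
    gripper_to(min(width+.022,.094))
    if go(*p,.022,yaw+turn): print("touched"); state(); up(); return
    gripper_to(width-.01,f_grip=grip); up(); state()
    if telemetry.current_opening()<width-.006: return print("missed?")
    t=slot(*s)
    print("touch",go(*t,.029,HY+turn)); state()
    gripper_to(width+.012); up(); state()
E
python3 - <<'E'
from h import *
print(find("relay",near=[.539,.177]))
pick_place("choke",(-53,.038) if 0 else (-.053,.038),[.44,.375],yaw=0,width=.042)
print(find("relay",near=[.539,.177]))
E
```

```text
(array([0.53926334, 0.17569437]), np.float64(-0.3232943675343316), np.float64(0.175), ['top', 'scene'])
choke [0.4393 0.3724] 0.1501011281354796 0.311 ['top', 'scene']
poor fit
(array([0.53847126, 0.1765287 ]), np.float64(-0.35206936440912173), np.float64(0.163), ['top', 'scene'])
```

```bash
sed -i 's/e>.3:/e>.4:/' h.py; python3 - <<'E'
from h import *
pick_place("choke",(-.053,.038),[.44,.375],yaw=0,width=.042)
pick_place("relay",(.053,.038),[.539,.177])
im=vision.snapshot("scene"); cv2.imwrite("pics/s2.png",im[140:360,220:520][:,:,::-1].repeat(2,0).repeat(2,1))
im=vision.snapshot("top"); cv2.imwrite("pics/t2.png",im[200:340,380:520][:,:,::-1].repeat(4,0).repeat(4,1))
E
```

```text
choke [0.4404 0.3738] 0.18201353974042211 0.383 ['top', 'scene']
t 19.8 tcp [0.4395 0.3733 0.2242] F [ 0.2  0.3 -2.7] op 0.0416 ff 25.0
touch False
t 23.4 tcp [ 0.483  -0.3138  0.0349] F [-0.8 -0.5 -2.7] op 0.0419 ff 25.0
t 24.6 tcp [ 0.4825 -0.3134  0.2247] F [-0.1  0.2  0.2] op 0.0538 ff 0.0
relay [0.5399 0.1773] -0.350474831467843 0.232 ['top', 'scene']
t 29.5 tcp [0.5389 0.1771 0.2245] F [ 0.   0.7 -1.3] op 0.036 ff 25.0
touch False
t 32.6 tcp [ 0.5884 -0.3245  0.0348] F [ 1.   0.  -1.1] op 0.0359 ff 25.0
t 33.8 tcp [ 0.5879 -0.3241  0.2246] F [-0.4  0.4 -0.5] op 0.0479 ff 0.0
```

View pics/s2.png

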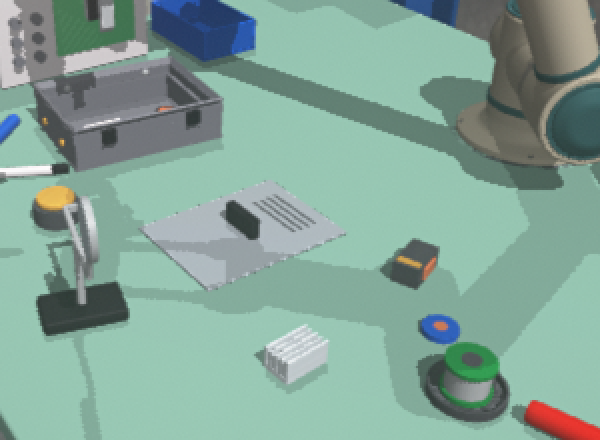

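The choke and relay are in the housing. The heatsink at (297,352) and transformer at (415,263) are still where they were.

```bash
python3 - <<'E'
from h import *
pick_place("heatsink",(.053,-.038),[.66,.194])
pick_place("transformer",(-.054,-.038),[.417,.18],turn=np.pi/2,width=.062,grip=35)
r.move_to([.45,.1,.35],orient([.45,.1,.35],0))
im=vision.snapshot("scene"); cv2.imwrite("pics/s3.png",im[100:400,180:580][:,:,::-1].repeat(2,0).repeat(2,1))
im=vision.snapshot("top"); cv2.imwrite("pics/t3.png",im[200:340,380:520][:,:,::-1].repeat(4,0).repeat(4,1))
E
```

```text
heatsink [0.646  0.2343] 0.11780600359671412 0.138 ['top', 'scene']
t 39.2 tcp [0.645  0.2341 0.2241] F [-0.2 -0.3 -3. ] op 0.0352 ff 25.0
touch False
t 42.7 tcp [ 0.5807 -0.4001  0.0348] F [-0.3 -0.1 -0.4] op 0.0358 ff 25.0
t 43.9 tcp [ 0.5803 -0.3997  0.2245] F [-0.2 -0.9 -0.5] op 0.0482 ff 0.0
transformer [0.4192 0.1825] 0.3847427154199625 0.056 ['scene']
t 49.6 tcp [0.4177 0.1821 0.2243] F [-0.2  0.3 -3.6] op 0.0615 ff 35.0
touch False
t 52.9 tcp [ 0.4743 -0.3892  0.0348] F [ 0.1  0.2 -2.4] op 0.0617 ff 35.0
t 54.1 tcp [ 0.4739 -0.3889  0.2246] F [ 0.3  0.4 -0.6] op 0.0736 ff 0.0
```

View pics/s3.png

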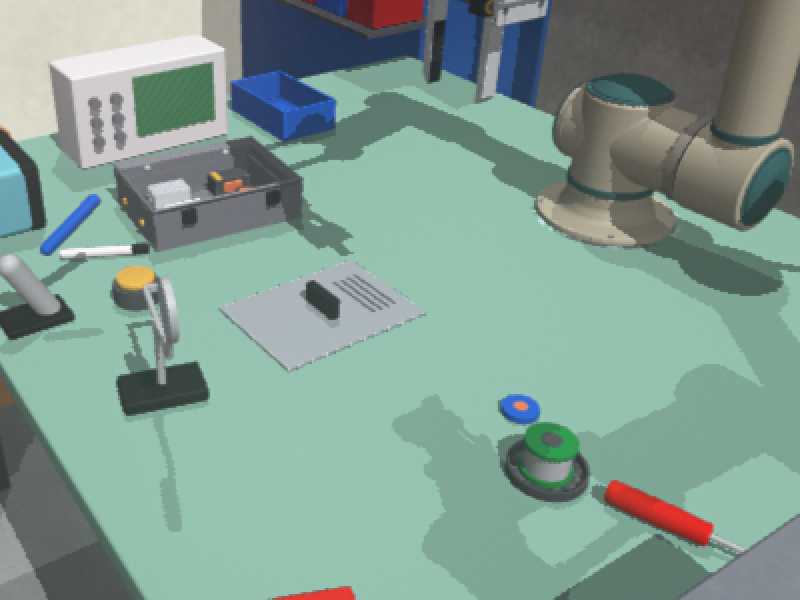

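View pics/t3.png

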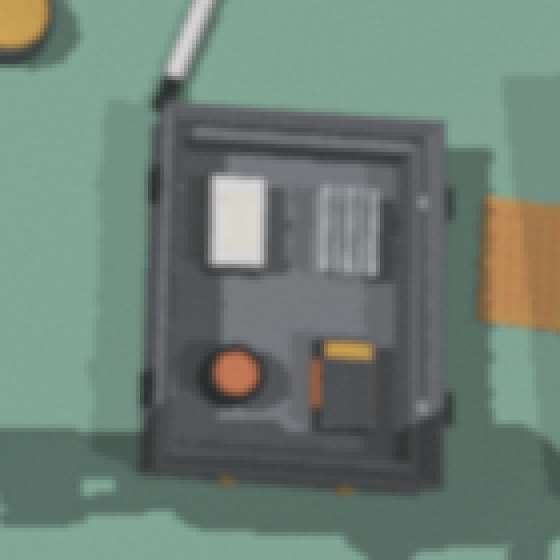

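All four modules are base-down in the housing, and the bystanders look undisturbed. Now I'll measure the cover and housing.

```bash
python3 - <<'E'
from h import *
for n in ("cover","housing"):
    for c in ("top","scene"):
        p,a,e,m=find(n,cams=(c,)); print(n,c,p,None if a is None else np.degrees(a),e)
        if n=="cover" and a is not None: 
            d=models.regions_of(n,c)[0]["pixels"]; print(d.sum())
state()
E
```

```text
cover top [0.4603, 0.5198] None 9
cover scene [ 0.54931684 -0.00891844] 1.9405009582634285 0.026
3094
housing top [ 0.53099911 -0.35749073] -5.663543243972277 0.249
housing scene [ 0.53602832 -0.35209034] -6.038147187917432 0.176
t 56.7 tcp [0.45 0.1  0.35] F [ 0.4 -0.5  0.8] op 0.074 ff 0.0
```

```bash
python3 - <<'E'
from h import *
gripper_to(.04)
# closing along cover x: psi = yaw+90
print(go(.5474,-.0105,.0255,np.radians(1.8)+np.pi/2,hi=.15)); state()
gripper_to(.005,f_grip=60); state()
up(.15)
p=[.5325,-.355,.156]; q=orient(p,HY+np.pi/2); r.move_to(p,q); r.hold(.3); state()
c=telemetry.current_ee_pos(); z=c[2]-.006-.0255
for cam in("top","scene"):
    im=vision.snapshot(cam); cv2.imwrite(f"pics/{cam}4.png",im[:,:,::-1])
    f=find("cover",z=z,cams=(cam,),snap=False,near=c[:2],tol=.1); print(cam,f,z)
E
```

```text
False
t 59.6 tcp [ 0.5473 -0.0105  0.0315] F [-0.5  0.  -0.4] op 0.04 ff 0.0
t 60.1 tcp [ 0.5473 -0.0105  0.0316] F [ 0.3 -0.7  1.2] op 0.0132 ff 60.0
t 62.3 tcp [ 0.5329 -0.354   0.1563] F [ 0.1  0.2 -2.5] op 0.0136 ff 60.0
top ([0.5362, -0.3503], None, 9, []) 0.12478023609748695
scene (array([ 0.53597361, -0.35121058]), np.float64(-0.10732803787636813), np.float64(0.097), ['scene']) 0.12478023609748695
```

View pics/scene4.png

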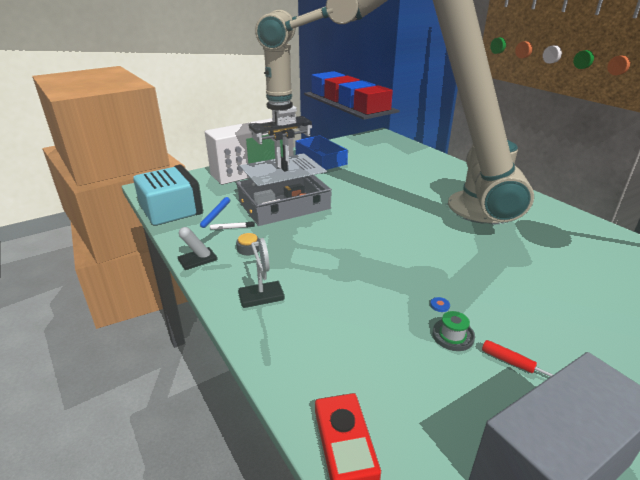

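The cover is held level at (285,170), above the housing at (285,195). I'll lower it under guard.

```bash
cat >> h.py <<'E'
Q=[float(v) for v in telemetry.current_tool_rot()]
E
python3 - <<'E'
from h import *
x,y=.5314,-.3551
q=orient([x,y,.12],HY+np.pi/2)
r.move_l([x,y,.112],rot=q,vel=.1); state()
g=r.move_l([x,y,.084],vel=.02,guard=6); print(g); state(); print("under",telemetry.current_ee_pos()[2]-.0315,np.round(telemetry.current_torque(),2))
E
```

```text
t 63.1 tcp [ 0.5316 -0.3553  0.112 ] F [-0.9  0.7 -2.7] op 0.0136 ff 60.0
True
t 64.2 tcp [ 0.5315 -0.3557  0.0883] F [ 0.1 -1.   5.9] op 0.014 ff 60.0
under 0.05680585596469824 [-0.08  0.01 -0.06]
```

The cover is in the mouth and resting on the catches, about 12 mm high with almost no side force. Now I'll press.

```bash
python3 - <<'E'
from h import *
x,y=.5315,-.3555
for z in (.083,.079,.0755):
    g=r.move_l([x,y,z],vel=.015,guard=30); print(z,g); state(); print(np.round(telemetry.current_torque(),2))
    if g: break
E
```

```text
0.083 False
t 64.7 tcp [ 0.532  -0.3556  0.0828] F [ 1.1 -0.8 -0.4] op 0.0134 ff 60.0
[-0.19 -0.28 -0.06]
0.079 False
t 65.1 tcp [ 0.5312 -0.3552  0.0774] F [  3.2  -2.6 -11.1] op 0.0138 ff 60.0
[-0.51 -0.44  0.03]
0.0755 False
t 65.5 tcp [ 0.531  -0.3552  0.0766] F [-2.2  1.9  4.4] op 0.0134 ff 60.0
[ 0.12  0.15 -0.09]
```

```bash
python3 - <<'E'
from h import *
g=r.move_l([.5311,-.3553,.073],vel=.015,guard=22); print(g); state(); print(np.round(telemetry.current_torque(),2))
gripper_to(.034); state(); up(.2)
# press outward points lightly with closed fingers: heights of the plate top (tip z) near all four edges
gripper_to(0.0); 
H0=np.array([.5312,-.3562])
for dx,dy in ((.085,.055),(.085,-.055),(-.085,-.055),(-.085,.055)):
    p=H0+R.from_euler("z",HY).as_matrix()[:2,:2]@[dx,dy]
    c=telemetry.current_ee_pos(); r.move_l([*p,.115],rot=telemetry.current_tool_rot(),vel=.25)
    g=r.move_l([*p,.067],vel=.02,guard=12); print((dx,dy),g,"plate top z",round(telemetry.current_ee_pos()[2]-r.nose_length,4),np.round(telemetry.current_wrist_force(),1))
    r.move_l([*p,.115],vel=.2)
up(.25); r.move_to([.4,.0,.4],orient([.4,0,.4],0))
im=vision.snapshot("scene"); cv2.imwrite("pics/s5.png",im[120:400,180:500][:,:,::-1].repeat(2,0).repeat(2,1))
im=vision.snapshot("top"); cv2.imwrite("pics/t5.png",im[200:340,380:520][:,:,::-1].repeat(4,0).repeat(4,1)); state()
E
```

```text
False
t 65.8 tcp [ 0.531  -0.3551  0.0766] F [-4.3  4.3 15.8] op 0.0136 ff 60.0
[ 0.52  0.69 -0.06]
t 66.3 tcp [ 0.5282 -0.3554  0.0743] F [-7.4  1.  11.5] op 0.0335 ff 5.8
(0.085, 0.055) True plate top z 0.0493 [-0.2  0.6  4.1]
(0.085, -0.055) True plate top z 0.0493 [-0.3  0.2  3.2]
(-0.085, -0.055) True plate top z 0.0493 [0.  0.6 3.4]
(-0.085, 0.055) True plate top z 0.0493 [0.1 1.1 4.5]
t 81.5 tcp [ 4.001e-01 -3.000e-04  3.994e-01] F [ 0.3  0.5 -0.6] op 0.0002 ff 0.0
```

View pics/s5.png

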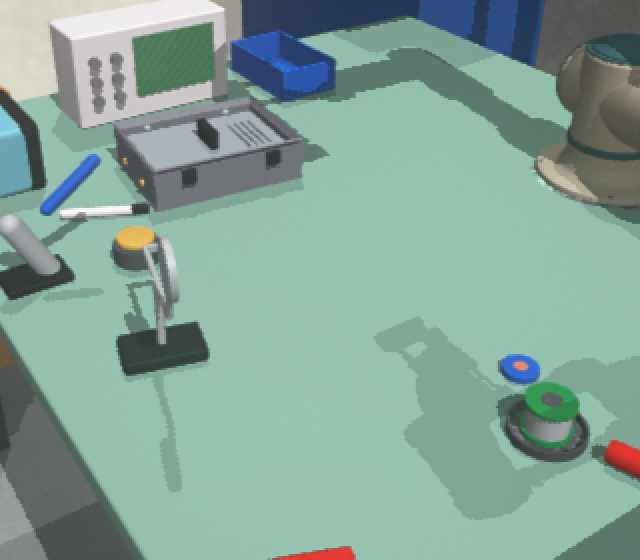

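View pics/t5.png

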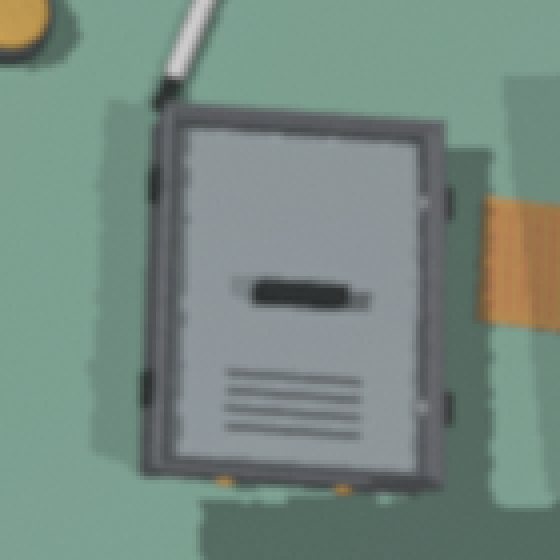

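The cover is home, with the same 49.3 mm plate-top height at all four corners. The spool is still in the dish at (550,410) in the crop and the bench is clear of modules, so I'm handing in.

```bash
python3 -c "
from plant import r
print(r.sign_off())"
```

```text
the job is handed in; nothing more can be done
None
```

The job is handed in: the spool is in its dish, all four modules on the bench (no battery was present) are in the housing, and the cover is pressed home and level, at about 82 s of the 210 s allowed.

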